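# Close the finished soup kettle and the egg box

## Task

One soup is finished: using only the fingertips, gently push the raised lid of the soup kettle that has no ladle in it down until it lies fully shut on its rim, without slamming it, and push the sliding cover of the egg box fully shut, in either order. Leave the kettle with the ladle open as it is, and do not pick up, knock or shift anything else on the counter.

Things in the scene. Friction and masses are not known exactly. Their poses are not given: they have to be found in the camera images.
- plain_lid (a joint): Raised lid of the soup kettle WITHOUT a ladle: the one to shut. Opening angle in rad: 0 = lying shut on the rim, 1.55 = fully open, nearly upright. The stiff hinge (0.55 N m) holds the lid wherever it is left, so it must be pressed all the way down; about 4 N at 150 mm from the hinge moves it.
- plain_hinge (a point): Middle of the hinge line of the kettle without a ladle; fixed, 90 mm above the work surface. The hinge line is this point's y axis; its x axis is level and points outward from the kettle's centre (118 mm away along -x) to the hinge; z is up. Shut, the lid reaches from here along -x; open, it stands up here and its outer (upper) face, with the knob, looks to +x.
- plain_edge (a point): Middle of that lid's free edge, 228 mm from the hinge, moves with the lid. The lid is a steel disc 220 mm across, 10 mm thick at its rim rising to 14 mm at its middle, its flat underside in the plane of the hinge line. A black knob, 30 mm wide, stands on it 100 mm from the hinge, its top 42 mm above the underside.
- kettle_plain: Kettle without a ladle, fixed: a black collar 244 mm across and 80 mm high around an open steel pot, rim 88 mm and floor 10 mm above the work surface. Origin at the centre of its underside; x axis points to the hinge, z up.
- cover (a joint): Sliding cover of the egg box: a flat white plate 128 mm (along the slide) by 122 mm by 6 mm, its top 81 mm above the work surface. The joint is how far it stands open in m: 0 = fully shut against its stop, 0.115 = fully open. It slides with about 2 N of friction and stays where it is left.
- cover_bar (a point): Centre of the upright white push bar across the middle of the sliding cover: 12 mm thick along the slide, 80 mm wide, standing 22 mm above the cover's top; this point is 92 mm above the work surface and moves with the cover. Its x axis is level and points the way the cover must be pushed to shut; y runs along the bar, z up.
- eggbox: Fixed steel egg box, 260 mm along x and 136 mm wide; side rails along x rise to 87 mm. Its half towards -x is decked over (deck top at 74 mm), its half towards +x is the opening with boiled eggs, which the cover must close. Origin at the centre of its underside.
- ladle_lid (a joint): Lid of the soup kettle WITH the ladle, of the same make as the other lid, also raised; it must stay as it is. The joint is its opening angle in rad, 0 = shut.
- ladle_hinge (a point): Middle of the hinge line of the kettle with the ladle (fixed, same make as the other kettle); axes and sizes as for plain_hinge.
- ladle_edge (a point): Middle of the free edge of the lid of the kettle with the ladle, 228 mm from its hinge.
- ladle: Bystander, loose, not to be disturbed: stainless ladle standing upright on the floor of its kettle, bowl 72 mm wide, handle rising to 232 mm above its underside (about 154 mm above the kettle's rim). Origin at the centre of its underside.
- bowl: Bystander, loose, not to be disturbed: white soup bowl, 120 mm wide, 55 mm tall. Origin at the centre of its underside.
- sauce: Bystander, loose, not to be disturbed: amber sauce bottle, 52 mm wide, 150 mm tall. Origin at the centre of its underside.
- jar: Bystander, loose, not to be disturbed: glass jar, 64 mm wide, 85 mm tall. Origin at the centre of its underside.
- cup: Bystander, loose, not to be disturbed: small blue ceramic cup, 60 mm wide, 65 mm tall. Origin at the centre of its underside.
- shaker: Bystander, loose, not to be disturbed: steel pepper shaker, 42 mm wide, 78 mm tall. Origin at the centre of its underside.
- spoon: Bystander, loose, not to be disturbed: steel spoon lying flat, 170 mm long. Origin at the centre of its underside.

How it is judged:
At the end, for the whole second after the job is handed in: The lid of the kettle without a ladle is shut (within 0.04 rad, about 9 mm at its edge) and at rest, the egg box's cover is shut to within 5 mm, the edge of the other kettle's lid is within 20 mm of where it was, and every loose thing is within 30 mm of where it was (value of joint plain_lid below 0.04 rad and value of joint cover below 0.005 m and distance of ladle_edge from where it was at the start of the episode below 0.02 m and velocity of joint plain_lid between -0.05 and 0.05 rad/s and distance of each of ladle, bowl, sauce, jar, cup, shaker, spoon from where it was at the start of the episode below 0.03 m); the robot touches nothing.
It fails at once if the lid of the kettle with the ladle was moved (its edge by more than 20 mm) (distance of ladle_edge from where it was at the start of the episode above 0.02 m).
It fails at once if the lid was slammed (faster than 3 rad/s) (velocity of joint plain_lid below -3 rad/s).
It fails at once if a loose thing was lifted, carried or shoved (more than 30 mm) (distance of any of ladle, bowl, sauce, jar, cup, shaker, spoon from where it was at the start of the episode above 0.03 m).
It fails at once if something standing was tipped over (angle between any of ladle, bowl, sauce, jar, cup, shaker's own z axis and vertical above 0.5 rad).
It also fails if it takes over 59 s, if anything falls off the work surface, if the arm or the gripper's body presses on something with over 40 N, if the wrist force passes 120 N, or if a joint passes its speed limit or range.

## Robot

A 7-joint arm with a two-finger parallel gripper is mounted at the origin on the work surface. World frame = base frame: x ahead of the robot, y to its left, z up, the work surface at z = 0. Lengths are in m, angles in rad, forces in N, time in s.
With the tool pointing down it reaches from about 0.4 to 0.9 m from the base axis. Payload 5.5 kg.
Tool frame: the origin (TCP) lies midway between the tips of the shut fingers; the grasp point (between the pads) lies 19 mm behind it; z points along the fingers, y is the direction in which the jaws open and shut (so a half turn about z gives the same grasp; the last joint's range is limited). The gripper opens to 85 mm and grips with 20 to 120 N. Pads are 22 mm wide; open, the fingers measure 114 mm over their backs; the gripper's body (76 mm by 85 mm) begins 54 mm behind the grasp point. The pads swing forward as they close: fully open they stand 13 mm farther back than shut.
Start: joints at [-0.938, 0.501, -0.427, 1.55, 0.221, 1.138, -0.21], TCP at [0.235, 0.606, 0.231] pointing down, gripper open.
Joint ranges: [-2.88, 2.88], [-0.31, 2.03], [-1.54, 1.56], [0.2, 2.42], [-1.41, 4.55], [0.19, 2.02], [-2.57, 2.57]. Speed limits (rad/s): [2.57, 2.57, 3.14, 3.14, 3.14, 3.14, 3.14].

## Interface

Orientations are given as a 3x3 rotation matrix whose columns are the frame's x, y, z axes.
In Python, from workcell import sense, camera, camera_info, job_done gives the robot as it stands.
- The arm moves only by the shell command python3 -m crank 'ROWS' [FORCE]. ROWS is JSON, one flat list of numbers, 7 for each row, row after row: the turn, a rotation vector about the tool's x, y, z in degrees, then the shift along the tool's x, y, z in m, then the finger opening in m, from 0 to 0.0854. In form: [rx, ry, rz, dx, dy, dz, hand, rx, ry, rz, dx, dy, dz, hand, ...]. A call has 1 to 5 rows; each row is the pose to reach, as a shift and turn from the pose commanded when the call began, along the tool's axes at that moment; what a row does not reach only later rows make up. A row lasts 1/12 s, in which the tool goes at most 41.7 mm and 7.16 degrees, less where a joint would pass 70% of its speed; a pose out of reach is approached as far as the arm can. A call with a gripper value outside its range is refused whole. The fingers move at their own pace and stop on an object; FORCE is the grip in N (left out, the last holds). Time passes only in rows, so rows that repeat a pose let the fingers close. It gives the time, the measured TCP pose, the force and the opening at its end, in the units of the state.
- sense(): the state, without advancing time (a new reading comes with each control period).
- camera(name): name is "scene" or "top" or "wrist"; returns the picture (420x560x3 uint8, red, green, blue); there is no depth.
- camera_info(name): a dict with "fx", "fy", "cx", "cy" (pixels), "rvec" (rotation vector, rad) and "tvec" (3), from world to camera coordinates, as OpenCV has them; the wrist camera has in their place "mount" (4x4, takes a point from camera to tool coordinates, whose origin is the TCP and whose axes are the flange's). Camera axes: x right, y down, z forward; pixel columns grow to the right and rows downward; lengths in m; the calibration is good to about 2 mm. The wrist camera is an equidistant fisheye: a pixel r from the principal point sees the ray r / f radians off the axis. A picture is of the moment at which its call begins: read the wrist's pose just before it. camera_info takes no time and is no camera call.
- job_done(): hands the job in, once; it reports no verdict.
The state is a dict: "t": time; "qpos": joint angles; "joint_vel": joint speeds; "effort": joint torques, N m; "position": TCP position; "orientation": TCP orientation; "force": force on the tool from outside, world axes, zero at the start; "ft_torque": the same for the moment, N m; "finger_gap": finger opening in m.
Only numpy, scipy, OpenCV 4.12 (cv2) and the standard library are available. Lean on these libraries where they do the work, as an engineer would, in place of code of your own. Each camera call takes 0.05 s, during which the arm holds its last target.

## Working session

There is one attempt and no reset: what is moved stays moved. The work goes in short steps, Python scripts to look and compute and a shell command to move; the robot and the scene stay as the last step left them, time stands still between calls to the robot, and variables do not carry over. Pictures are saved under pics/ and viewed, and the job is handed in when it is done.

```bash
mkdir -p pics; ls; python3 - <<'E'
from workcell import *
import cv2
for n in ["scene","top"]:
    cv2.imwrite(f"pics/{n}0.png",camera(n)[:,:,::-1]); print(n,camera_info(n))
s=sense();print(s)
cv2.imwrite("pics/wrist0.png",camera("wrist")[:,:,::-1]); print(camera_info("wrist"))
E
```

```text
pics
scene {'fx': 438.03278378171217, 'fy': 438.03278378171217, 'cx': 278.36548060406426, 'cy': 209.44053883785526, 'rvec': array([ 1.66717471,  1.56475804, -0.82804118]), 'tvec': array([-0.00299047, -0.19920975,  1.68894401])}
top {'fx': 393.7193723598923, 'fy': 393.7193723598923, 'cx': 274.7109101391415, 'cy': 208.0515478223201, 'rvec': array([ 2.15642696, -2.15193776,  0.20509004]), 'tvec': array([-0.06217794,  0.50910838,  0.91470356])}
{'t': 0.1, 'qpos': array([-0.9377826 ,  0.50176942, -0.42679061,  1.55135135,  0.22076849,
        1.13832821, -0.2103062 ]), 'joint_vel': array([-0.0013914 , -0.00126002,  0.00034514, -0.00160241,  0.00023714,
       -0.00070734,  0.00024868]), 'effort': array([-1.14824809e-02, -5.70812166e+01, -5.83876133e+00, -2.81756508e+01,
        1.05221244e-02,  5.49822420e-03,  4.73811360e-05]), 'position': array([0.23474336, 0.60544303, 0.23034952]), 'orientation': array([[-9.32400180e-01,  3.61426860e-01, -7.27208750e-04],
       [ 3.61427583e-01,  9.32398709e-01, -1.65831420e-03],
       [ 7.86892054e-05, -1.80904576e-03, -9.99998361e-01]]), 'force': array([-0.13233441, -0.75569295, -0.22366001]), 'ft_torque': array([-0.02194143,  0.04522925, -0.05001662]), 'finger_gap': 0.08521841709851309}
{'fx': 325.19226210127806, 'fy': 325.19226210127806, 'cx': 283.63774810953254, 'cy': 212.34657102967728, 'mount': array([[-7.49395449e-05, -9.61562130e-01, -2.74587445e-01,
         7.10349384e-02],
       [ 9.99999965e-01, -2.69507872e-06, -2.63479113e-04,
        -5.96423624e-04],
       [ 2.52611503e-04, -2.74587455e-01,  9.61562097e-01,
        -1.42200486e-01],
       [ 0.00000000e+00,  0.00000000e+00,  0.00000000e+00,
         1.00000000e+00]])}
```

View pics/scene0.png

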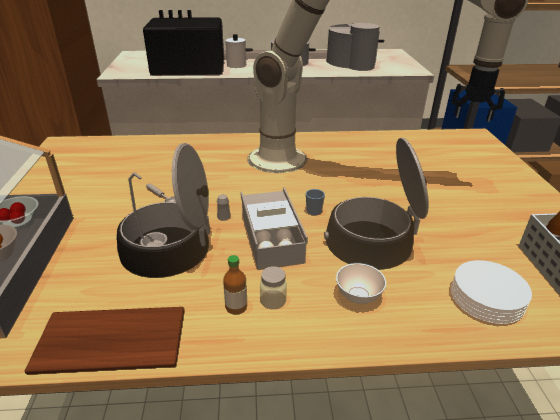

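View pics/top0.png

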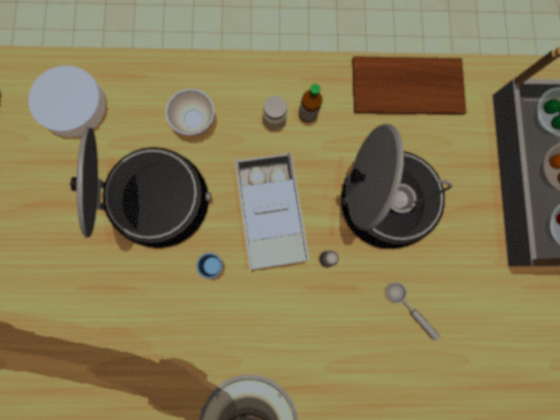

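View pics/wrist0.png

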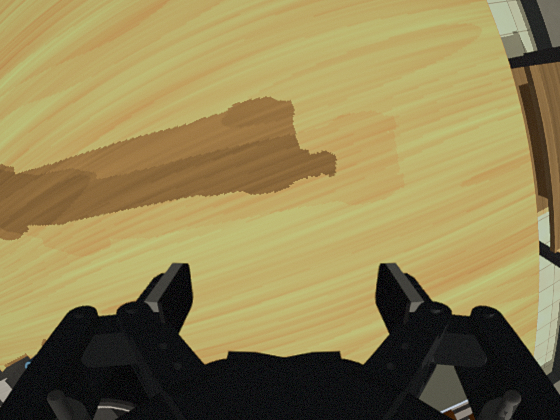

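The scene view shows the plain kettle at about (370,232), its lid at (411,180) and the egg box at (272,225). In the top view (x up, y left) the plain kettle is at (155,197), with its lid standing on the left at (88,183). The cover bar is at (271,211), the cup at (210,266), the bowl at (191,113) and the ladle kettle at (395,197). The wrist view shows bare counter only. I'll enlarge the top view.

```bash
cat > h.py <<'E'
import numpy as np, cv2
from workcell import *
def proj(n,P):
    i=camera_info(n);K=np.array([[i['fx'],0,i['cx']],[0,i['fy'],i['cy']],[0,0,1]])
    return cv2.projectPoints(np.atleast_2d(np.array(P,float)),i['rvec'],i['tvec'],K,None)[0][:,0]
def back(n,uv,z):
    i=camera_info(n);R=cv2.Rodrigues(i['rvec'])[0];C=-R.T@i['tvec']
    d=R.T@np.array([(uv[0]-i['cx'])/i['fx'],(uv[1]-i['cy'])/i['fy'],1])
    return C+d*(z-C[2])/d[2]
E
python3 - <<'E'
from h import *
im=cv2.imread("pics/top0.png")
cv2.imwrite("pics/tl.png",cv2.resize(im[110:270,50:230],None,fx=4.4,fy=3.7,interpolation=cv2.INTER_CUBIC)[:592])
cv2.imwrite("pics/tm.png",cv2.resize(im[140:280,180:340],None,fx=4,fy=4,interpolation=cv2.INTER_CUBIC))
im=cv2.imread("pics/scene0.png")
cv2.imwrite("pics/sl.png",cv2.resize(im[130:270,300:460],None,fx=4,fy=4,interpolation=cv2.INTER_CUBIC))
for uv,z in [((155,197),.08),((271,211),.103),((210,264),.065),((191,113),.055),((74,183),.09),((210,197),.08),((67,100),.05)]: print(uv,back("top",uv,z).round(3))
E
```

```text
(155, 197) [0.528 0.217 0.08 ]
(271, 211) [ 0.493 -0.051  0.103]
(210, 264) [0.374 0.089 0.065]
(191, 113) [0.744 0.146 0.055]
(74, 183) [0.557 0.4   0.09 ]
(210, 197) [0.528 0.091 0.08 ]
(67, 100) [0.776 0.452 0.05 ]
```

View pics/tl.png

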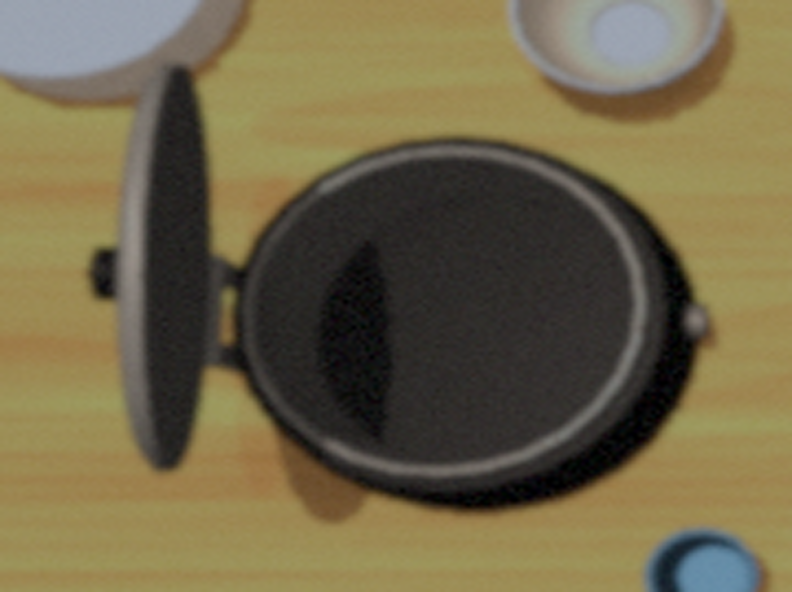

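View pics/tm.png

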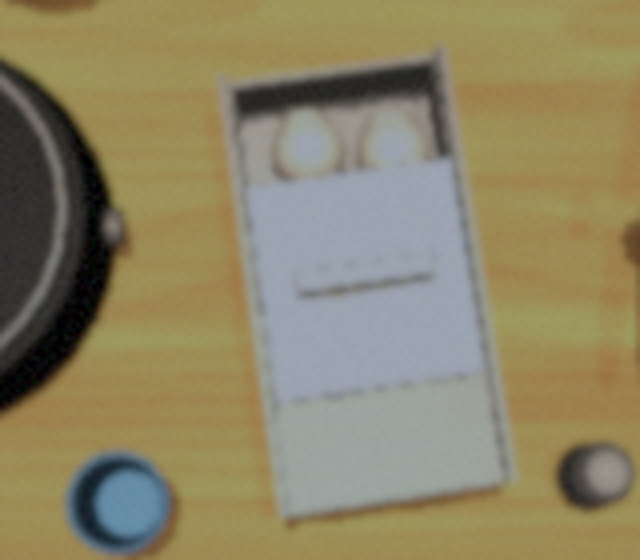

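View pics/sl.png

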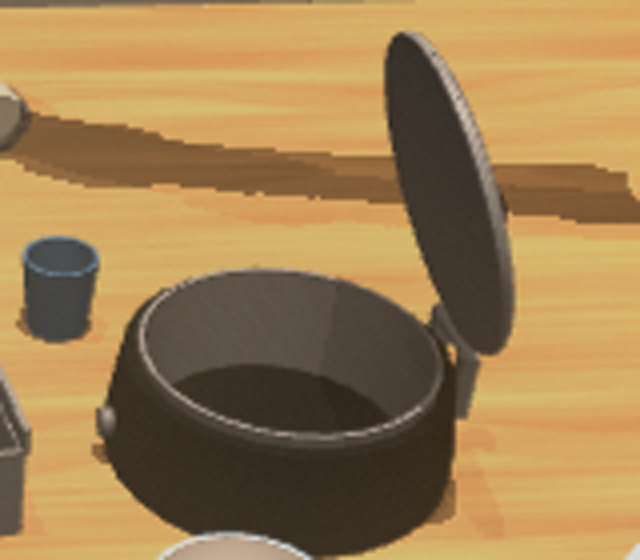

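```bash
cat > fit.py <<'E'
from h import *
from scipy.optimize import least_squares
th=np.linspace(0,2*np.pi,200)
def model(p):
    cx,cy,psi,a,r=p
    ex=np.array([np.cos(psi),np.sin(psi),0]);ey=np.array([-np.sin(psi),np.cos(psi),0]);ez=np.array([0,0,1.])
    c=np.array([cx,cy,0]);H=c+.118*ex+.09*ez
    u=-np.cos(a)*ex+np.sin(a)*ez; n=np.sin(a)*ex+np.cos(a)*ez
    rim=c+.088*ez+r*(np.outer(np.cos(th),ex)+np.outer(np.sin(th),ey))
    disc=H+.118*u+.11*(np.outer(np.cos(th),u)+np.outer(np.sin(th),ey))
    return c,ex,H,u,n,rim,disc,H+.1*u+.04*n
def ext(q): return [q[:,0].min(),q[:,0].max(),q[:,1].min(),q[:,1].max()]
def res(p):
    c,ex,H,u,n,rim,disc,k=model(p)
    t=proj("top",rim);s=proj("scene",rim);o=[]
    o+=list(np.array(ext(t))-[106.8,196.6,150,237.8])+list(np.array(ext(s))-[334.5,410,197,239.5])
    d=proj("top",np.vstack([disc,disc+.01*n]));o+=[ext(d)[2]-127.8,ext(d)[3]-236.5,ext(d)[0]-77]
    d=proj("scene",disc);o+=[ext(d)[0]-396.5,ext(d)[2]-138]
    o+=list(proj("top",k)[0]-[72.5,183.5])
    o+=[proj("top",c-.122*ex+[0,0,.06])[0][1]-196.5]
    return o
if __name__=="__main__":
    f=least_squares(res,[.53,.21,1.5,1.4,.11],loss='soft_l1')
    print(f.x.round(4),np.round(f.fun,1))
    m=model(f.x);print("H",m[2].round(3),"edge",(m[2]+.228*m[3]).round(3))
    im=cv2.imread("pics/top0.png");im2=cv2.imread("pics/scene0.png")
    for n,i in(("top",im),("scene",im2)):
        for q in(m[5],m[6],m[6]+.01*m[4],m[7]):
            for a in proj(n,q): cv2.circle(i,tuple(int(round(v)) for v in a),0,(0,255,0),-1)
    cv2.imwrite("pics/ov.png",np.hstack([cv2.resize(im[110:260,50:230],None,fx=2.2,fy=2.2),cv2.resize(im2[120:270,300:450],None,fx=2.2,fy=2.2)]))
    # egg box corners: tm pixel -> u=180+X/4, v=140+Y/4
    for nm,xy,z in[("bar front L",(298,297),.081),("bar front R",(432,277),.081),("bar top L far",(298,272),.103),("bar top R far",(432,250),.103),("coverFL",(247,184),.081),("coverFR",(447,158),.081),("coverBL",(278,402),.081),("coverBR",(485,375),.081),("box NL",(225,78),.087),("NR",(440,48),.087),("SL",(288,518),.087),("SR",(512,482),.087)]:
        print(nm,back("top",(180+xy[0]/4,140+xy[1]/4),z).round(4))
E
python3 fit.py
```

```text
[0.5347 0.2234 1.5716 1.2912 0.1025] [-0.5 -0.1  0.3  0.1 -0.4 -0.4 -1.1 -1.4 -2.2  0.6  0.  -0.7 -0.5 -0.5
 -1.  -0.6]
H [0.535 0.341 0.09 ] edge [0.535 0.278 0.309]
bar front L [ 0.4882 -0.013   0.081 ]
bar front R [ 0.5002 -0.0908  0.081 ]
bar top L far [ 0.4993 -0.0133  0.103 ]
bar top R far [ 0.5124 -0.0894  0.103 ]
coverFL [0.5548 0.0173 0.081 ]
coverFR [ 0.5712 -0.1     0.081 ]
coverBL [ 0.4274 -0.002   0.081 ]
coverBR [ 0.4432 -0.121   0.081 ]
box NL [0.617  0.0307 0.087 ]
NR [ 0.6364 -0.0959  0.087 ]
SL [ 0.3617 -0.0084  0.087 ]
SR [ 0.3819 -0.1351  0.087 ]
```

View pics/ov.png

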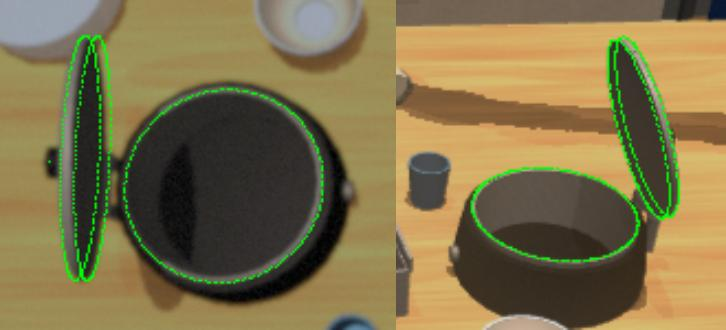

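```bash
sed -i 's/    d=proj("scene",disc);/    o+=[2*(ext(proj("top",disc))[1]-97.7)]\n    d=proj("scene",disc);/' fit.py; python3 fit.py|head -4; python3 - <<'E'
import numpy as np
R0=np.array([[-.9324,.36143,0],[.36143,.9324,0],[0,0,-1]])
print(np.degrees(np.arctan2(R0[1,0],R0[0,0])))
E
```

```text
[0.5348 0.2248 1.5828 1.2877 0.1026] [-1.1 -0.7  0.2  0.1  0.1  0.1 -1.1 -1.3 -1.8  1.  -0.   2.2 -0.9 -0.5
 -1.1 -0.4 -1.3]
H [0.533 0.343 0.09 ] edge [0.534 0.279 0.309]
bar front L [ 0.4882 -0.013   0.081 ]
158.81197238433495
```

View pics/ov.png

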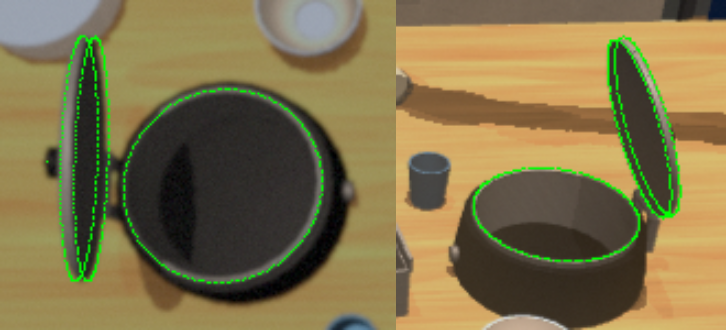

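```bash
cat > go.py <<'E'
import sys; from h import *
from scipy.spatial.transform import Rotation as Ro
x,y,z,yaw=map(float,sys.argv[1:5])
s=sense();R=s['orientation'];a=np.radians(yaw)
T=np.array([[np.cos(a),np.sin(a),0],[np.sin(a),-np.cos(a),0],[0,0,-1]])
print('t',s['t'],'rot',Ro.from_matrix(R.T@T).as_rotvec(degrees=True).round(2),'shift',(R.T@(np.array([x,y,z])-s['position'])).round(4),'F',s['force'].round(1),'pos',s['position'].round(4),'q',s['qpos'].round(2))
E
python3 go.py .42 .50 .30 188.6; python3 go.py .533 .40 .29 188.6
```

```text
t 0.15 rot [ -0.08  -0.03 -29.79] shift [-0.2108 -0.0316 -0.0695] F [ 0.2  0.  -0.6] pos [0.2348 0.6056 0.2305] q [-0.94  0.5  -0.43  1.55  0.22  1.14 -0.21]
t 0.15 rot [ -0.08  -0.03 -29.79] shift [-0.3523 -0.084  -0.0594] F [ 0.2  0.  -0.6] pos [0.2348 0.6056 0.2305] q [-0.94  0.5  -0.43  1.55  0.22  1.14 -0.21]
```

```bash
python3 -m crank '[0,0,-6,-0.035,-0.005,-0.03,0, 0,0,-12,-0.07,-0.01,-0.06,0, 0,0,-18,-0.11,-0.016,-0.07,0, 0,0,-24,-0.145,-0.022,-0.07,0, 0,0,-29.8,-0.18,-0.027,-0.07,0]'; python3 go.py .533 .40 .29 188.6
```

```text
t: 0.57
position: [0.3953, 0.515, 0.3031]
orientation: [[-0.988, -0.155, 0.002], [-0.155, 0.988, 0.002], [-0.003, 0.001, -1.0]]
force: [1.0, 0.5, 0.6]
finger_gap: 0.0253
t 0.5667 rot [0.08 0.15 0.3 ] shift [-0.1182 -0.135   0.0132] F [1.  0.5 0.6] pos [0.3953 0.515  0.3031] q [-0.61  0.45 -0.5   1.47  0.22  1.27  0.6 ]
```

```bash
python3 -m crank '[0,0,0,-0.03,-0.03,0.003,0, 0,0,0,-0.06,-0.065,0.006,0, 0,0,0,-0.09,-0.1,0.01,0, 0,0,0,-0.118,-0.13,0.013,0, 0,0,0,-0.118,-0.13,0.013,0]'; python3 go.py .533 .34 .285 188.6; python3 - <<'E'
from h import *
im=camera("top");im2=camera("scene")
cv2.imwrite("pics/a1.png",np.hstack([cv2.resize(im[60:270,30:230],(400,420)),cv2.resize(im2[60:270,280:480],(400,420))])[:,:,::-1])
E
```

```text
t: 0.98
position: [0.5367, 0.3962, 0.2866]
orientation: [[-0.99, -0.138, 0.002], [-0.138, 0.99, -0.006], [-0.002, -0.006, -1.0]]
force: [2.6, -1.2, -0.5]
finger_gap: -0.0001
t 0.9833 rot [-0.34  0.09 -0.64] shift [ 0.0114 -0.0552  0.0019] F [ 2.6 -1.2 -0.5] pos [0.5367 0.3962 0.2866] q [-0.38  0.49 -0.44  1.44  0.22  1.26  0.87]
```

View pics/a1.png

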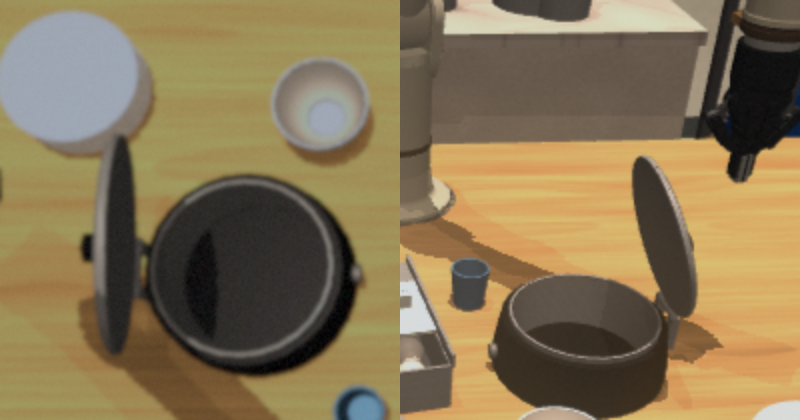

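```bash
python3 - <<'E'
from h import *
s=sense()['position'];print(proj("top",s),proj("scene",s),proj("scene",[.534,.279,.309]),proj("top",[.534,.279,.309]))
E
```

```text
[[ 20.61033947 172.15134733]] [[449.7287581 148.3992794]] [[404.52958338 141.60330902]] [[ 84.17112898 168.9305086 ]]
```

```bash
python3 -m crank '[0,0,-0.6,0.005,-0.02,0.005,0, 0,0,-0.6,0.01,-0.045,0.01,0, 0,0,-0.6,0.013,-0.07,0.0145,0, 0,0,-0.6,0.013,-0.07,0.0145,0]'; for p in ".533 .30 .268" ".533 .271 .2557" ".533 .231 .229"; do python3 go.py $p 188.6; done
```

```text
t: 1.42
position: [0.5268, 0.3286, 0.2724]
orientation: [[-0.988, -0.156, -0.002], [-0.156, 0.988, -0.005], [0.002, -0.005, -1.0]]
force: [1.0, -1.0, 0.1]
finger_gap: -0.0
t 1.4167 rot [-0.27 -0.13  0.39] shift [-0.0017 -0.0292  0.0046] F [ 1.  -1.   0.1] pos [0.5268 0.3286 0.2724] q [-0.28  0.42 -0.44  1.58  0.19  1.19  0.98]
t 1.4167 rot [-0.27 -0.13  0.39] shift [ 0.0028 -0.0578  0.017 ] F [ 1.  -1.   0.1] pos [0.5268 0.3286 0.2724] q [-0.28  0.42 -0.44  1.58  0.19  1.19  0.98]
t 1.4167 rot [-0.27 -0.13  0.39] shift [ 0.009  -0.0972  0.0439] F [ 1.  -1.   0.1] pos [0.5268 0.3286 0.2724] q [-0.28  0.42 -0.44  1.58  0.19  1.19  0.98]
```

Next I push the lid along its arc, slowly.

```bash
python3 -m crank '[0,0,0.3,0,-0.008,0.001,0, 0,0,0.3,0,-0.016,0.002,0, 0,0,0.3,0,-0.024,0.004,0, 0,0,0.3,0,-0.032,0.006,0, 0,0,0.3,0,-0.04,0.01,0]';  python3 -m crank '[0,0,0,0,-0.006,0.003,0, 0,0,0,0.001,-0.012,0.006,0, 0,0,0,0.002,-0.018,0.009,0,0,0,0,0.002,-0.018,0.009,0]'; python3 - <<'E'
from h import *
im=camera("top");im2=camera("scene")
cv2.imwrite("pics/a2.png",np.hstack([cv2.resize(im[60:270,30:230],(400,420)),cv2.resize(im2[60:270,280:480],(400,420))])[:,:,::-1])
E
for p in ".533 .231 .229" ".533 .1995 .192"; do python3 go.py $p 188.6; done
```

```text
t: 1.83
position: [0.5328, 0.2955, 0.2643]
orientation: [[-0.988, -0.157, 0.0], [-0.157, 0.988, 0.002], [-0.001, 0.002, -1.0]]
force: [-1.3, 2.4, 2.8]
finger_gap: 0.0001
t: 2.17
position: [0.5345, 0.274, 0.2541]
orientation: [[-0.988, -0.153, -0.0], [-0.153, 0.988, -0.002], [0.0, -0.002, -1.0]]
force: [1.0, -0.7, -0.3]
finger_gap: -0.0001
t 2.2667 rot [-0.05 -0.04  0.25] shift [ 0.0078 -0.0435  0.0253] F [0.8 0.6 0.2] pos [0.534  0.2752 0.2543] q [-0.19  0.39 -0.43  1.65  0.18  1.14  1.06]
t 2.2667 rot [-0.05 -0.04  0.25] shift [ 0.0126 -0.0746  0.0624] F [0.8 0.6 0.2] pos [0.534  0.2752 0.2543] q [-0.19  0.39 -0.43  1.65  0.18  1.14  1.06]
```

View pics/a2.png

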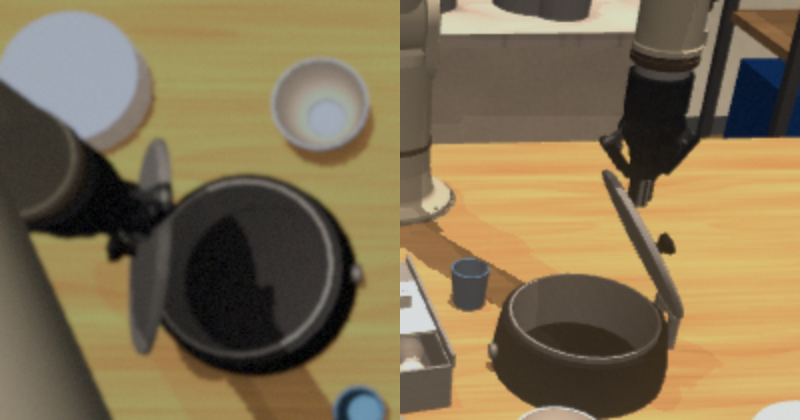

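The lid follows the fingertips; it is at about 60° now, with the tips behind it near (640,195) in the right-hand crop. I continue along the arc.

```bash
python3 -m crank '[0,0,0,0.001,-0.01,0.005,0, 0,0,0,0.003,-0.02,0.0105,0, 0,0,0,0.004,-0.029,0.016,0, 0,0,0,0.006,-0.037,0.021,0, 0,0,0,0.008,-0.0445,0.026,0]';  python3 -m crank '[0,0,0,0.001,-0.007,0.006,0, 0,0,0,0.002,-0.014,0.013,0, 0,0,0,0.003,-0.021,0.021,0,0,0,0,0.004,-0.027,0.03,0,0,0,0,0.004,-0.032,0.037,0]';
for p in ".533 .1995 .192" ".533 .187 .170" ".533 .178 .1485" ".533 .17 .103"; do python3 go.py $p 188.6; done
```

```text
t: 2.68
position: [0.533, 0.2296, 0.2279]
orientation: [[-0.988, -0.154, -0.0], [-0.154, 0.988, -0.0], [0.0, -0.0, -1.0]]
force: [0.5, 2.3, 0.2]
finger_gap: 0.0001
t: 3.1
position: [0.5337, 0.1972, 0.1905]
orientation: [[-0.988, -0.154, -0.001], [-0.154, 0.988, -0.001], [0.001, -0.001, -1.0]]
force: [-0.2, 0.4, 0.5]
finger_gap: -0.0001
t 3.1 rot [-0.06 -0.07  0.27] shift [ 0.0003  0.0024 -0.0015] F [-0.2  0.4  0.5] pos [0.5337 0.1972 0.1905] q [-0.09  0.4  -0.4   1.8   0.18  0.98  1.17]
t 3.1 rot [-0.06 -0.07  0.27] shift [ 0.0022 -0.0099  0.0205] F [-0.2  0.4  0.5] pos [0.5337 0.1972 0.1905] q [-0.09  0.4  -0.4   1.8   0.18  0.98  1.17]
t 3.1 rot [-0.06 -0.07  0.27] shift [ 0.0036 -0.0188  0.0421] F [-0.2  0.4  0.5] pos [0.5337 0.1972 0.1905] q [-0.09  0.4  -0.4   1.8   0.18  0.98  1.17]
t 3.1 rot [-0.06 -0.07  0.27] shift [ 0.0048 -0.0266  0.0876] F [-0.2  0.4  0.5] pos [0.5337 0.1972 0.1905] q [-0.09  0.4  -0.4   1.8   0.18  0.98  1.17]
```

```bash
python3 -m crank '[0,0,0,0.001,-0.004,0.007,0, 0,0,0,0.001,-0.007,0.014,0, 0,0,0,0.002,-0.01,0.021,0, 0,0,0,0.003,-0.014,0.028,0, 0,0,0,0.003,-0.017,0.035,0]';  python3 -m crank '[0,0,0,0,-0.002,0.008,0, 0,0,0,0.001,-0.004,0.016,0, 0,0,0,0.001,-0.006,0.024,0,0,0,0,0.001,-0.007,0.032,0,0,0,0,0.001,-0.008,0.038,0]';
python3 - <<'E'
from h import *
im=camera("top");im2=camera("scene")
cv2.imwrite("pics/a3.png",np.hstack([cv2.resize(im[60:270,30:230],(400,420)),cv2.resize(im2[60:270,280:480],(400,420))])[:,:,::-1])
E
python3 go.py .533 .17 .103 188.6
```

```text
t: 3.52
position: [0.5335, 0.1816, 0.1561]
orientation: [[-0.988, -0.155, -0.0], [-0.155, 0.988, 0.0], [0.0, 0.0, -1.0]]
force: [-0.3, 1.0, 0.5]
finger_gap: -0.0002
t: 3.93
position: [0.5335, 0.173, 0.1176]
orientation: [[-0.988, -0.155, -0.001], [-0.155, 0.988, -0.0], [0.001, -0.0, -1.0]]
force: [0.6, -0.5, 2.0]
finger_gap: -0.0001
t 4.0333 rot [-0.01 -0.15  0.31] shift [ 0.0004 -0.003   0.0143] F [0.8 0.2 0.7] pos [0.5329 0.1731 0.1173] q [-0.07  0.48 -0.37  1.87  0.22  0.83  1.17]
```

View pics/a3.png

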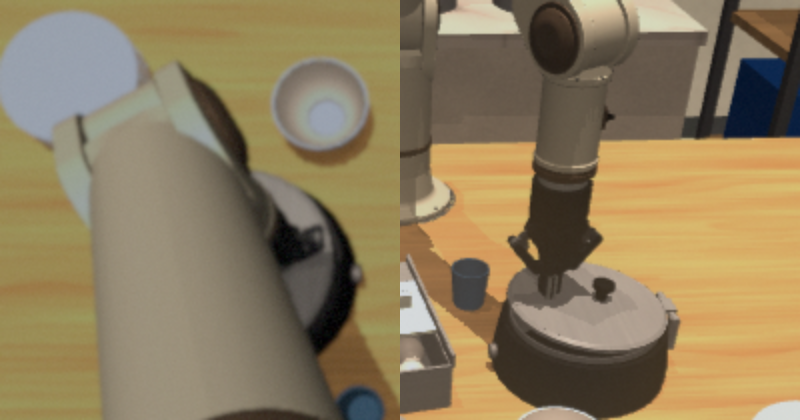

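The lid is almost down, with a small gap still showing at the rim. I press it home gently.

```bash
python3 -m crank '[0,0,0,0,-0.001,0.004,0, 0,0,0,0,-0.002,0.008,0, 0,0,0,0,-0.002,0.011,0, 0,0,0,0,-0.002,0.014,0]';  python3 -m crank '[0,0,0,0,0,0.001,0, 0,0,0,0,0,0.002,0, 0,0,0,0,0,0.002,0]'; python3 -m crank '[0,0,0,0,0,0.001,0, 0,0,0,0,0,0.002,0, 0,0,0,0,0,0.002,0]'
```

```text
t: 4.37
position: [0.5345, 0.1714, 0.1047]
orientation: [[-0.988, -0.155, 0.001], [-0.155, 0.988, -0.0], [-0.001, -0.0, -1.0]]
force: [-0.0, -0.3, 1.2]
finger_gap: 0.0002
t: 4.62
position: [0.5342, 0.1714, 0.1026]
orientation: [[-0.988, -0.155, -0.0], [-0.155, 0.988, -0.0], [0.0, -0.0, -1.0]]
force: [-0.3, 0.3, -0.4]
finger_gap: -0.0
t: 4.87
position: [0.5343, 0.1716, 0.102]
orientation: [[-0.988, -0.155, 0.0], [-0.155, 0.988, -0.0], [-0.0, -0.0, -1.0]]
force: [-3.8, -1.9, 9.5]
finger_gap: -0.0003
```

```bash
python3 -m crank '[0,0,0,0,0,0.0007,0, 0,0,0,0,0,0.0015,0, 0,0,0,0,0,0.0015,0]'; python3 - <<'E'
from h import *
im2=camera("scene")
cv2.imwrite("pics/a4.png",cv2.resize(im2[170:270,310:440],None,fx=5,fy=5)[:,:,::-1])
E
```

```text
t: 5.12
position: [0.5343, 0.1716, 0.1018]
orientation: [[-0.988, -0.155, 0.001], [-0.155, 0.988, -0.001], [-0.001, -0.001, -1.0]]
force: [-6.5, -2.9, 21.0]
finger_gap: 0.0
```

View pics/a4.png

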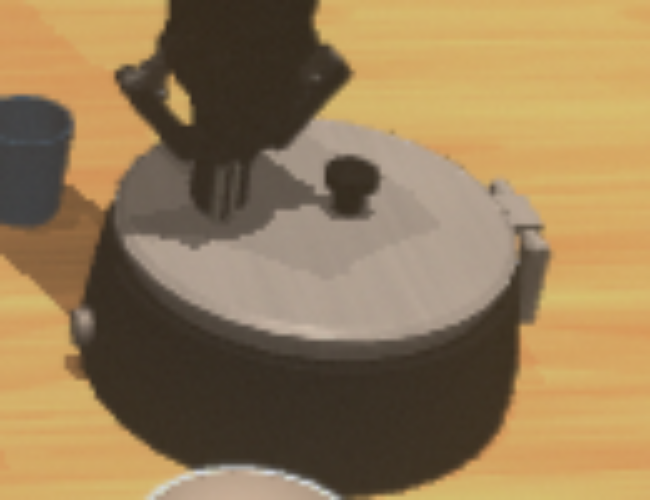

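The lid is seated: its rim meets the collar all round, and 21 N of upward force means a firm stop. I lift off and go to the egg box.

```bash
python3 -m crank '[0,0,0,0,0,-0.03,0, 0,0,0,0,0,-0.06,0, 0,0,0,0,0,-0.08,0, 0,0,0,0,0,-0.08,0]'; python3 go.py .4655 -.0567 .17 188.6;  python3 go.py .4655 -.0567 .091 188.6
```

```text
t: 5.5
position: [0.5372, 0.173, 0.1842]
orientation: [[-0.988, -0.155, 0.008], [-0.155, 0.988, 0.003], [-0.008, 0.001, -1.0]]
force: [0.1, -0.2, 1.4]
finger_gap: -0.0001
t 5.5 rot [0.07 0.47 0.32] shift [ 0.1065 -0.2158  0.013 ] F [ 0.1 -0.2  1.4] pos [0.5372 0.173  0.1842] q [-0.04  0.39 -0.39  1.82  0.18  0.95  1.21]
t 5.5 rot [0.07 0.47 0.32] shift [ 0.1072 -0.2159  0.092 ] F [ 0.1 -0.2  1.4] pos [0.5372 0.173  0.1842] q [-0.04  0.39 -0.39  1.82  0.18  0.95  1.21]
```

```bash
python3 -m crank '[0,0,0,0.015,-0.03,0,0, 0,0,0,0.033,-0.066,0,0, 0,0,0,0.051,-0.102,0,0, 0,0,0,0.069,-0.138,0,0, 0,0,0,0.085,-0.172,0,0]'; python3 go.py .4655 -.0567 .17 188.6
```

```text
t: 5.92
position: [0.4753, -0.0134, 0.1787]
orientation: [[-0.988, -0.155, -0.001], [-0.155, 0.988, -0.0], [0.001, -0.0, -1.0]]
force: [-0.3, -0.9, -0.8]
finger_gap: -0.0001
t 5.9167 rot [-0.   -0.06  0.32] shift [ 0.0164 -0.0412  0.0087] F [-0.3 -0.9 -0.8] pos [ 0.4753 -0.0134  0.1787] q [ 0.27  0.24 -0.34  2.03  0.1   0.88  1.6 ]
```

```bash
python3 -m crank '[0,0,0.3,0.008,-0.02,0,0, 0,0,0.3,0.016,-0.041,0.004,0, 0,0,0.3,0.016,-0.041,0.02,0, 0,0,0.3,0.016,-0.041,0.035,0, 0,0,0.3,0.016,-0.041,0.035,0]'; python3 go.py .4655 -.0567 .091 188.6;python3 - <<'E'
from h import *
im=camera("top");im2=camera("scene")
cv2.imwrite("pics/b1.png",np.hstack([cv2.resize(im[130:280,200:350],(400,400)),cv2.resize(im2[160:280,220:340],(400,400))])[:,:,::-1])
E
```

```text
t: 6.33
position: [0.4648, -0.055, 0.1416]
orientation: [[-0.989, -0.148, -0.005], [-0.148, 0.989, 0.001], [0.005, 0.001, -1.0]]
force: [-0.1, 0.4, -0.3]
finger_gap: 0.0002
t 6.3333 rot [ 0.08 -0.28 -0.06] shift [-0.0006 -0.0019  0.0506] F [-0.1  0.4 -0.3] pos [ 0.4648 -0.055   0.1416] q [ 0.32  0.29 -0.3   2.07  0.12  0.8   1.67]
```

View pics/b1.png

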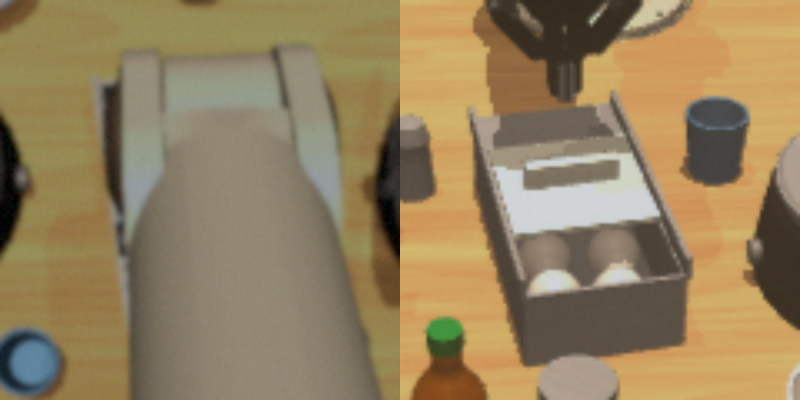

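The fingertips are above and behind the bar, at (565,95) against the bar at (570,170) in the right-hand crop. I lower them behind it.

```bash
python3 -m crank '[0,0,0,0,-0.001,0.012,0, 0,0,0,0,-0.002,0.025,0, 0,0,0,0,-0.002,0.037,0, 0,0,0,0,-0.002,0.048,0, 0,0,0,0,-0.002,0.048,0]'; python3 - <<'E'
from h import *
im2=camera("scene")
cv2.imwrite("pics/b2.png",cv2.resize(im2[160:280,220:340],(500,500))[:,:,::-1])
E
python3 go.py .54 -.0455 .091 188.6
```

```text
t: 6.85
position: [0.4668, -0.056, 0.095]
orientation: [[-0.989, -0.151, -0.002], [-0.151, 0.989, 0.001], [0.002, 0.001, -1.0]]
force: [-0.8, -0.7, 1.0]
finger_gap: -0.0001
t 6.9 rot [ 0.04 -0.09  0.06] shift [-0.0736 -0.0006  0.0047] F [ 0.2 -0.2 -0. ] pos [ 0.4672 -0.056   0.0958] q [ 0.31  0.37 -0.28  2.1   0.16  0.69  1.64]
```

View pics/b2.png

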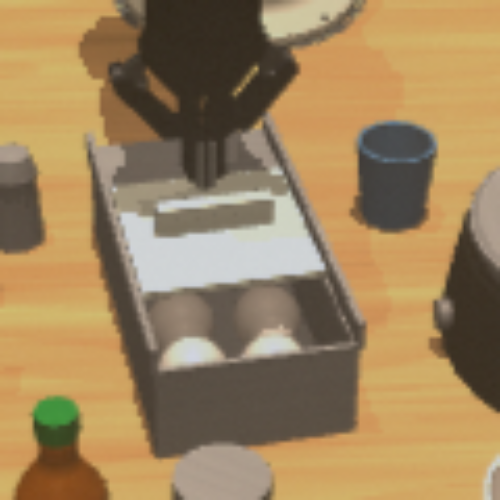

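The tips are behind the bar at (207,183). I push it along the slide.

```bash
python3 -m crank '[0,0,0,-0.008,0,0.003,0, 0,0,0,-0.016,0,0.005,0, 0,0,0,-0.024,0,0.005,0, 0,0,0,-0.032,0,0.005,0, 0,0,0,-0.04,0,0.005,0]'; python3 -m crank '[0,0,0,-0.006,0,0,0, 0,0,0,-0.012,0,0,0, 0,0,0,-0.018,0,0,0, 0,0,0,-0.024,0,0,0, 0,0,0,-0.024,0,0,0]'; python3 - <<'E'
from h import *
im2=camera("scene")
cv2.imwrite("pics/b3.png",cv2.resize(im2[160:280,220:340],(500,500))[:,:,::-1])
E
```

```text
t: 7.32
position: [0.5082, -0.0504, 0.0915]
orientation: [[-0.989, -0.15, -0.0], [-0.15, 0.989, -0.0], [0.0, -0.0, -1.0]]
force: [-1.9, -0.5, 2.4]
finger_gap: 0.0002
t: 7.73
position: [0.5327, -0.0466, 0.0914]
orientation: [[-0.989, -0.15, 0.002], [-0.15, 0.989, 0.0], [-0.002, 0.0, -1.0]]
force: [0.2, 0.9, -0.4]
finger_gap: 0.0001
```

View pics/b3.png

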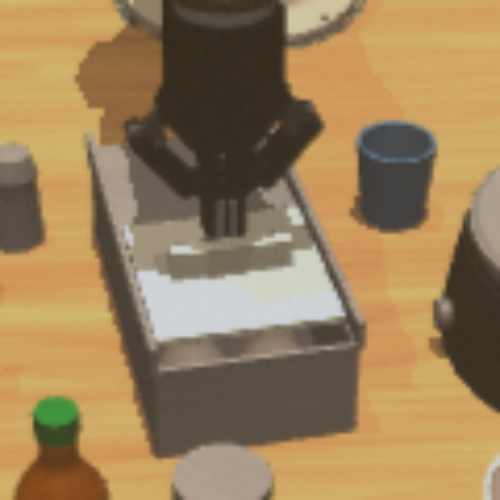

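Some 15–20 mm of eggs is still open; I keep pushing in small steps.

```bash
python3 -m crank '[0,0,0,-0.003,0,0,0, 0,0,0,-0.006,0,0,0, 0,0,0,-0.009,0,0,0, 0,0,0,-0.012,0,0,0, 0,0,0,-0.012,0,0,0]'; python3 -m crank '[0,0,0,-0.001,0,0,0, 0,0,0,-0.002,0,0,0, 0,0,0,-0.003,0,0,0]';python3 -m crank '[0,0,0,-0.001,0,0,0, 0,0,0,-0.002,0,0,0, 0,0,0,-0.002,0,0,0]'
```

```text
t: 8.2
position: [0.5435, -0.045, 0.0912]
orientation: [[-0.989, -0.15, 0.0], [-0.15, 0.989, 0.0], [-0.001, 0.0, -1.0]]
force: [0.1, 0.1, -0.7]
finger_gap: -0.0003
t: 8.45
position: [0.5456, -0.0447, 0.0912]
orientation: [[-0.989, -0.15, -0.0], [-0.15, 0.989, 0.0], [0.0, 0.0, -1.0]]
force: [-2.3, 0.1, 0.6]
finger_gap: 0.0001
t: 8.7
position: [0.5479, -0.0443, 0.0912]
orientation: [[-0.989, -0.15, 0.0], [-0.15, 0.989, 0.0], [-0.0, 0.0, -1.0]]
force: [-1.0, -0.2, -0.9]
finger_gap: 0.0004
```

```bash
python3 -m crank '[0,0,0,-0.001,0,0,0, 0,0,0,-0.002,0,0,0, 0,0,0,-0.003,0,0,0]';python3 -m crank '[0,0,0,-0.001,0,0,0, 0,0,0,-0.002,0,0,0, 0,0,0,-0.002,0,0,0]'; python3 -m crank '[0,0,0,-0.001,0,0,0, 0,0,0,-0.002,0,0,0, 0,0,0,-0.002,0,0,0]'; python3 - <<'E'
from h import *
im2=camera("scene")
cv2.imwrite("pics/b4.png",cv2.resize(im2[160:280,220:340],(500,500))[:,:,::-1])
E
```

```text
t: 8.95
position: [0.549, -0.0441, 0.0911]
orientation: [[-0.989, -0.15, -0.004], [-0.15, 0.989, -0.0], [0.004, 0.0, -1.0]]
force: [-9.7, -0.2, 7.1]
finger_gap: 0.0001
t: 9.2
position: [0.5491, -0.0442, 0.0909]
orientation: [[-0.989, -0.149, -0.007], [-0.149, 0.989, -0.001], [0.008, 0.0, -1.0]]
force: [-11.4, 0.2, 10.2]
finger_gap: 0.0
t: 9.45
position: [0.5491, -0.0443, 0.0906]
orientation: [[-0.989, -0.149, -0.011], [-0.149, 0.989, -0.002], [0.011, 0.0, -1.0]]
force: [-16.8, -0.8, 12.9]
finger_gap: 0.0004
```

View pics/b4.png

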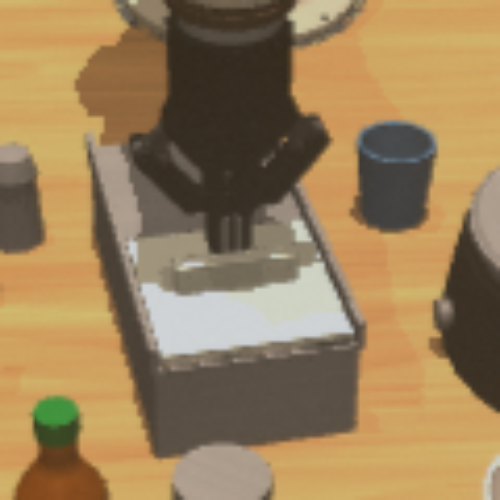

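The cover is against its stop: no eggs show, and the force rises without any motion. I back off, lift, and move aside for a final check.

```bash
python3 -m crank '[0,0,0,0.012,0,0,0, 0,0,0,0.025,0,0,0, 0,0,0,0.025,0,-0.03,0, 0,0,0,0.025,0,-0.07,0, 0,0,0,0.025,0,-0.11,0]'; python3 -m crank '[0,0,0,0,0,-0.04,0, 0,0,0,0,0,-0.08,0, 0,0,0,0.03,0,-0.1,0, 0,0,0,0.06,0,-0.1,0, 0,0,0,0.09,0,-0.1,0]';  python3 -m crank '[0,0,0,0,0,0,0,0,0,0,0,0,0,0]'; python3 - <<'E'
from h import *
im=camera("top");im2=camera("scene")
cv2.imwrite("pics/c1.png",im2[:,:,::-1]);cv2.imwrite("pics/c2.png",im[:,:,::-1])
for n in("scene",):
    a=cv2.imread("pics/scene0.png");d=cv2.absdiff(a,im2[:,:,::-1]).max(2);cv2.imwrite("pics/d.png",d)
print(sense()['force'].round(1),sense()['position'].round(3))
E
```

```text
t: 9.92
position: [0.5297, -0.0471, 0.202]
orientation: [[-0.989, -0.15, -0.001], [-0.15, 0.989, 0.0], [0.001, 0.001, -1.0]]
force: [1.4, -1.1, 0.3]
finger_gap: -0.0
t: 10.33
position: [0.4422, -0.0608, 0.3036]
orientation: [[-0.989, -0.15, 0.006], [-0.15, 0.989, -0.001], [-0.006, -0.002, -1.0]]
force: [-0.3, 0.6, -0.2]
finger_gap: -0.0001
t: 10.5
position: [0.4409, -0.0612, 0.3022]
orientation: [[-0.989, -0.148, 0.003], [-0.148, 0.989, -0.001], [-0.003, -0.002, -1.0]]
force: [-0.7, -0.6, 0.4]
finger_gap: 0.0002
[-0.4  0.4  0.4] [ 0.442 -0.061  0.302]
```

View pics/c1.png

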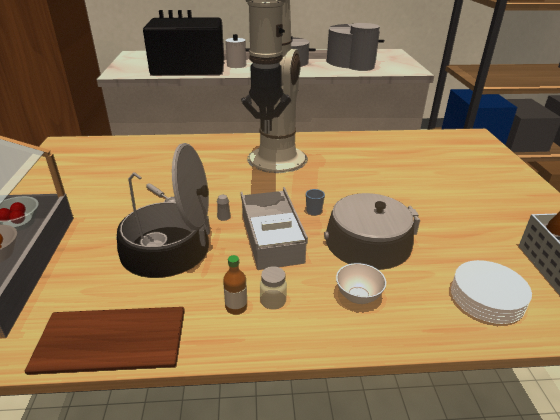

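View pics/c2.png

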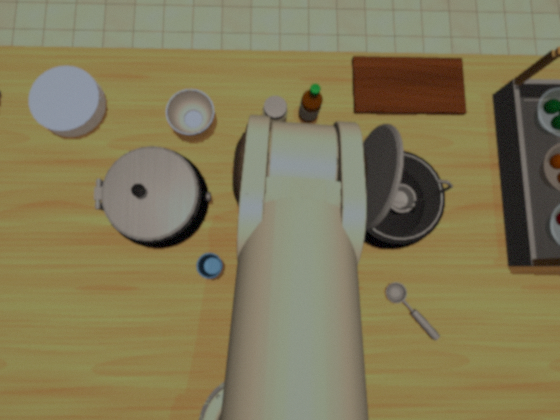

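View pics/d.png

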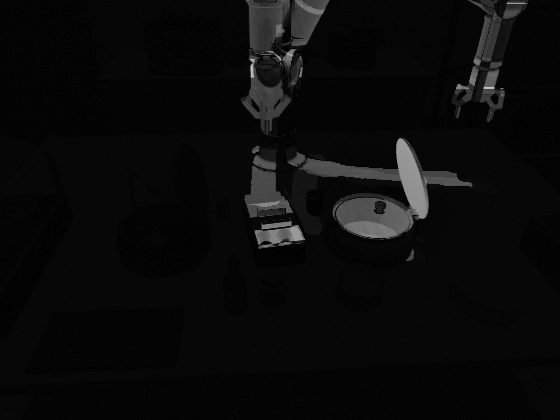

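The lid lies on its rim (scene (372,225)) and the cover covers the eggs (275,237). The difference picture shows nothing else moved; only the lid, the cover, the arm and shadows changed. One numerical check of the lid angle and the cover before I hand in.

```bash
python3 - <<'E'
from fit import *
im=cv2.imread("pics/c1.png");big=cv2.resize(im[180:275,235:430],None,fx=4,fy=4,interpolation=cv2.INTER_CUBIC)
for a,c in((0.,(0,255,0)),(.06,(0,0,255))):
    m=model([.5348,.2248,1.583,a,.1026])
    for q in proj("scene",m[6]+.01*m[4]): cv2.circle(big,(int((q[0]-235)*4+2),int((q[1]-180)*4+2)),1,c,-1)
cv2.imwrite("pics/e.png",big)
E
```

```text
(no output)
```

View pics/e.png

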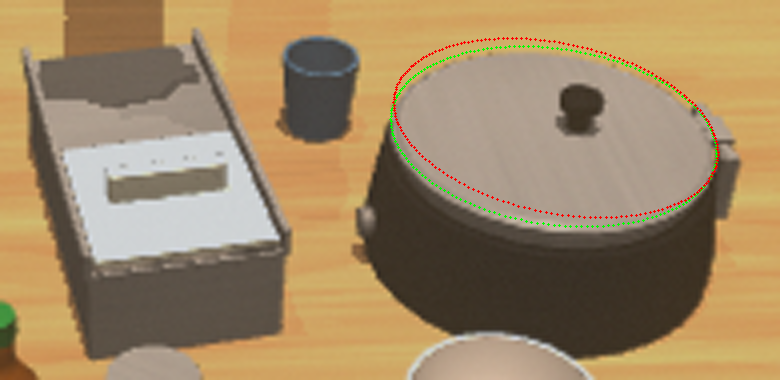

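The lid matches the shut outline (green, 0 rad), not the 0.06 rad one (red). The cover reaches the end wall of the box at (190,255). I hand in.

```bash
python3 -c "
from workcell import *
print(job_done(), sense()['t'])"
```

```text
the job is handed in; nothing more can be done
the job is handed in; nothing more can be done
```

I shut the lid of the kettle without a ladle and slid the egg box cover fully shut, using only the closed fingertips. The job was handed in at about 10.6 s of the 59 s allowed.

- **Lid:** I pushed it along its arc at well under 1 rad/s by the commanded motion, then pressed it onto the rim until it met a firm stop at 21 N. In the last scene picture it matches the outline of a shut lid (0 rad), not one open by 0.06 rad.
- **Cover:** I pushed it by its bar until it stopped moving, with the sideways force rising to about 17 N. No eggs show in the last scene picture, and it reaches the end wall of the box.
- **Everything else:** a before-and-after comparison of the scene pictures showed no change beyond the lid, the cover, the arm and shadows. The ladle kettle's lid and the loose things stayed put.
- **Robot:** the arm ended clear of everything, at a height of 0.30 m, with wrist force near zero.

No check failed. In the last top view the arm hid the egg box, so the cover was judged from the scene camera and the contact force. The lid and cover joint values could not be read directly.

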